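# Load a pin contact into a ratchet crimp tool, nip it with three clicks and hold

### The job

Load the bench crimp tool for the next welding cable: take the pin contact with the blue band out of the grey loading block and put it, pin end down, fully home and upright in the bore of the tool's round head while the red handle is still open. Then close the red handle towards the black one by exactly three ratchet clicks, counted by feel, so that the contact is nipped but not crushed by a fourth, and finish still holding the red handle firmly there, without letting go. Leave the other contacts, the tape roll and the screwdriver as they are.

Things in the scene. Friction and masses are not known exactly. Their poses are not given: they have to be found in the camera images.
- contact_blue: Copper pin contact to load, 40 g, upright in the block, 66 mm long: below, a pin 8 mm thick, 20 mm long, with tapered foot; above it a barrel 11 mm thick, 46 mm long, open at the top, its top 10 mm banded blue. Origin: centre of the pin's lower end; z along the axis to the rim. The three contacts differ only in the band's colour and stand in three of the four holes in any order.
- contact_red: The same contact with a red band; stays in the block.
- contact_yellow: The same contact with a yellow band; stays in the block.
- block: Grey loading block, fixed, 130 x 46 x 26 mm, origin at the centre of its underside. Four holes, 9.4 mm wide, in a row along its x axis at -48, -16, 16, 48 mm. The pins stand in them, shoulder on the block's top, the 46 mm barrels free above it: pinch a barrel across the row, along the block's y axis.
- crimper: The crimp tool, bolted down: grey plate 135 x 125 x 8 mm, round dark steel head 66 mm across and 40 mm high, a fixed handle with black sleeve and a moving one with red sleeve. Origin on the bench under the bore; z up along the bore, both handles point to -x, the red one on the +y side, 1.15 rad from the black one when open.
- bore_mouth (a point): Centre of the bore's mouth in the head's top, 40 mm above the bench. The bore is 12.6 mm wide for 11 mm, then 9.4 mm wide for the pin. Fully home, a contact's shoulder sits on that step: pin end 31 mm below the mouth, barrel standing 35 mm out of the head, so hold it by the upper half of the barrel. Four indenters in the wide part clear it while the handle is open and nip it at the third click.
- handle_grip (a point): Point on the axis of the moving handle's red sleeve, 140 mm from the bore's axis, 32 mm above the bench. The sleeve is round, 24 mm thick, level, in line with the bore's axis, from 83 to 187 mm from it, free all round and below: pinch it from above or push it. It swings level about the bore's axis, counter-clockwise from above as it closes.
- handle (a joint): Red handle's angle, rad: 0 open, grows as it closes. A spring opens it (2 N at the grip); a pawl stops any return. The push climbs to 7 to 10 N before each click and drops by 4 N or more as the pawl falls in: clicks near 0.155, 0.285, 0.415; a fourth near 0.545 must not happen. A click is 0.13 rad, 18 mm at the grip. Hold at 0.43 to 0.48. It cannot be opened again.
- tape_roll: Black roll of tape, 68 mm across, 19 mm high, lying flat; bystander.
- screwdriver: Screwdriver with a blue handle, 191 mm long, lying on the bench; bystander.

How it is judged (in metres and radians):
On the way, in this order (a step that is already met when the one before it is completed fails the run):
1. the blue-banded contact is fully home in the bore while the handle is still open (horizontal distance between contact_blue and bore_mouth below 0.0025 m and z of contact_blue in the frame of bore_mouth below -0.0285 m and angle between contact_blue's own z axis and vertical below 0.09 rad and value of joint handle below 0.1 rad), for 0.2 s.
2. the handle has been closed past the second click with the contact in place (horizontal distance between contact_blue and bore_mouth below 0.0025 m and z of contact_blue in the frame of bore_mouth below -0.0285 m and angle between contact_blue's own z axis and vertical below 0.09 rad and value of joint handle above 0.3 rad), for 0.05 s.
At the end, for the whole second after the job is handed in: The blue-banded contact is home and upright in the bore (pin end at least 28.5 mm below the mouth, within 2.5 mm of the axis, tilted less than 0.09 rad), the handle stands past its third click and short of the fourth (joint between 0.395 and 0.53 rad), and the fingers hold it with at least 1.5 N (horizontal distance between contact_blue and bore_mouth below 0.0025 m and z of contact_blue in the frame of bore_mouth below -0.0285 m and angle between contact_blue's own z axis and vertical below 0.09 rad and value of joint handle between 0.395 and 0.53 rad and contact force between the fingers and handle above 1.5 N); the arm keeps its last pose, push and grip.
It fails at once if a fourth click (value of joint handle above 0.545 rad).
It fails at once if the red- or yellow-banded contact is taken out or knocked over (distance of any of contact_red, contact_yellow from where it was at the start of the episode above 0.012 m).
It fails at once if the tape roll or the screwdriver is pushed about (distance of any of tape_roll, screwdriver from where it was at the start of the episode above 0.03 m).
It also fails if it takes over 69 s, if anything falls off the work surface, if the arm or the gripper's body presses on something with over 40 N, if the wrist force passes 120 N, or if a joint passes its speed limit or range.

### The arm

A 7-joint arm with a two-finger parallel gripper is mounted at the origin on a cart in front of the work surface, level with it; the furniture and walls round the work are solid. World frame = base frame: x ahead of the robot, y to its left, z up, the work surface at z = 0. Lengths are in mm, angles in rad, forces in N, time in s.
With the tool pointing down it reaches from about 425 to 925 mm from the base axis. Payload 6.8 kg.
Tool frame: the origin (TCP) lies at the very end of the fingers, on their centre line; the grasp point (between the pads) lies 19 mm behind it; z points along the fingers, y is the line along which they close (so a half turn about z gives the same grasp; the last joint's range is limited). The gripper opens to 85 mm and grips with 20 to 120 N. Pads are 22 mm wide; open, the fingers measure 114 mm over their backs; the gripper's body (76 mm by 85 mm) begins 54 mm behind the grasp point. The pads swing forward as they close: fully open they stand 13 mm farther back than shut.
Start: joints at [1.117, 0.477, 0.022, 1.555, -0.011, 1.109, -0.083], TCP at [228.8, -635.057, 231.308] pointing down, gripper open.
Joint ranges: [-2.96, 2.96], [-0.34, 2.1], [-1.41, 1.46], [0.24, 2.44], [-1.37, 4.51], [0.17, 1.92], [-2.96, 2.96]. Speed limits (rad/s): [2.39, 2.39, 3.14, 3.14, 3.14, 3.14, 3.14].

### API

Orientations are given as a unit quaternion [x, y, z, w].
In Python, from workcell import bot gives the robot as it stands. The module is installed in compiled form; this text tells all that it offers.
- The arm moves only by the tool apply_moves, never from a script. Its argument "increments" is a list of rows, each a list of 6 numbers: the shift along the world's x, y, z in units of 20 cm (1.0 is 20 cm), then the turn, a rotation vector about the world's x, y, z in units of 90 degrees (1.0 is 90 degrees). In form: [[dx, dy, dz, ax, ay, az], ...]. A call has 1 to 12 rows; each row shifts and turns the commanded pose from where the row before left it; what a row does not reach is not made up. A row lasts 1/12 s, in which the tool goes at most 41.7 mm and 7.16 degrees, less where a joint would pass 70% of its speed; a pose out of reach is approached as far as the arm can. A call with a number of a shift or a turn outside -1 to 1 is refused whole. A call with a gripper value outside its range is refused whole. "grip" is the gripper command: -1 is fully open, 1 is shut, values between are in proportion, set as the call begins (left out, the last holds). The fingers move at their own pace and stop on an object; the grip force is fixed at half the most. Time passes only in rows, so rows that do not move let the fingers close. It gives the time, the measured TCP pose, the force, the opening and the grip force at its end, in the units of the state.
- bot.get_obs(): the state, without advancing time (a new reading comes with each control period).
- bot.get_image(name): name is "side" or "top" or "wrist"; returns the picture (400x640x3 uint8, red, green, blue); there is no depth.
- bot.camera_info(name): a dict with "mtx" (3x3 intrinsics, pixels), "distortion" ([k1, k2, p1, p2, k3] as OpenCV has them; the pictures are not rectified), "R" (3x3) and "t" (3): a world point X has camera coordinates R X + t; the wrist camera has in their place "mount" (4x4, takes a point from camera to tool coordinates, whose origin is the TCP and whose axes are the flange's). Camera axes: x right, y down, z forward; pixel columns grow to the right and rows downward; lengths in mm; the calibration is good to about 2 mm. A picture is of the moment at which its call begins: read the wrist's pose just before it. camera_info takes no time and is no camera call.
- bot.hand_in(): hands the job in; it is judged then, once.
The state is a dict: "time_s": time; "joint_pos": joint angles; "joint_velocities": joint speeds; "effort": joint torques, N m; "ee_pos": TCP position; "orientation": TCP orientation; "force": force on the tool from outside, world axes, zero at the start; "wrist_torque": the same for the moment, N m; "gripper_width": opening from 0.0 (shut) to 1.0 (fully open); "grip_force": force on a finger pad.
Only numpy, scipy, OpenCV 4.12 (cv2) and the standard library are available. Lean on these libraries where they do the work, as an engineer would, in place of code of your own. Each camera call takes 0.05 s, during which the arm holds its last target. There are 200 camera calls.

## Working session

There is one attempt and no reset: what is moved stays moved. The work goes in short steps, Python scripts to look and compute and a tool call to move; the robot and the scene stay as the last step left them, time stands still between calls to the robot, and variables do not carry over. Pictures are saved under pics/ and viewed, at most 10 in all, crops included, and the job is handed in when it is done.

Besides the shell and the picture viewer there is one more tool, called after "Call:" as a command line: name --pt "numbers of a row" for each row, then --argument value for the rest. apply_moves: Moves the arm, as the interface text tells. Shifts and turns lie within -1 to 1; 1 stands for 20 cm of shift or 90 degrees of turn. Its arguments: {"type":"object","properties":{"increments":{"type":"array"},"grip":{"type":"number"}},"required":["increments"]}

```bash
mkdir -p pics; cat > h.py <<'E'
import numpy as np, cv2
from workcell import bot
from scipy.spatial.transform import Rotation as Ro
def snap(n,f=None):
    o=bot.get_obs(); im=bot.get_image(n)
    if f: cv2.imwrite('pics/'+f,im[:,:,::-1])
    return o,im
def ray(n,px,o=None):
    c=bot.camera_info(n); p=cv2.undistortPoints(np.array(px,float).reshape(-1,1,2),np.array(c['mtx'],float),np.array(c['distortion'],float)).reshape(-1,2)
    d=np.c_[p,np.ones(len(p))]
    if n=='wrist':
        M=np.array(c['mount']);R=Ro.from_quat(o['orientation']).as_matrix()
        return R@M[:3,3]+np.array(o['ee_pos']), d@(R@M[:3,:3]).T
    R=np.array(c['R']);t=np.array(c['t']); return -R.T@t, d@R
def onz(n,px,z,o=None):
    C,d=ray(n,px,o); return C+d*((z-C[2])/d[:,2])[:,None]
def proj(n,X):
    c=bot.camera_info(n)
    return cv2.projectPoints(np.array(X,float).reshape(-1,1,3),cv2.Rodrigues(np.array(c['R'],float))[0],np.array(c['t'],float),np.array(c['mtx'],float),np.array(c['distortion'],float))[0].reshape(-1,2)
E
python3 - <<'E'
from h import *
for n in('top','side'): snap(n,n+'0.png'); print(n,bot.camera_info(n))
print(bot.camera_info('wrist')); print(bot.get_obs())
E
```

```text
top {'mtx': array([[486.47126054,   0.        , 317.28960184],
       [  0.        , 486.47126054, 203.84936546],
       [  0.        ,   0.        ,   1.        ]]), 'distortion': array([-0.05769849,  0.        ,  0.        ,  0.        ,  0.        ]), 'R': array([[-0.00672857, -0.99971748,  0.02279682],
       [-0.9959406 ,  0.0046533 , -0.08989257],
       [ 0.0897611 , -0.02330912, -0.99569053]]), 't': array([-109.91884109,  521.01169928, 1391.24211185])}
side {'mtx': array([[403.0575589 ,   0.        , 320.086608  ],
       [  0.        , 403.0575589 , 201.17241588],
       [  0.        ,   0.        ,   1.        ]]), 'distortion': array([-0.08085971,  0.        ,  0.        ,  0.        ,  0.        ]), 'R': array([[ 0.98651243, -0.16346586, -0.00849346],
       [-0.06270809, -0.32949293, -0.9420733 ],
       [ 0.15119828,  0.92989963, -0.3352995 ]]), 't': array([-529.09814033,   76.55201835, 1299.18360613])}
{'mtx': array([[297.74242382,   0.        , 318.20032715],
       [  0.        , 297.74242382, 198.06408471],
       [  0.        ,   0.        ,   1.        ]]), 'disto
[... 500 characters left out ...]
239194,  1.55632572, -0.01149806,
        1.1093283 , -0.08313207]), 'joint_velocities': array([ 3.55712075e-04, -1.47052465e-03, -6.25627749e-05, -2.34721290e-03,
        8.79775231e-04, -7.62802195e-04, -1.94864966e-03]), 'effort': array([ 3.63999534e-03, -5.97761607e+01,  1.61357805e+00, -2.81953704e+01,
        1.28449628e-02,  5.10690981e-03,  1.02403408e-06]), 'ee_pos': array([ 228.57161375, -634.5577723 ,  230.40721318]), 'orientation': array([ 9.85094308e-01,  1.72013046e-01, -2.18203025e-04, -8.17279396e-04]), 'force': array([-0.24067016, -0.21231414,  0.05732253]), 'wrist_torque': array([-0.06066241,  0.05206538, -0.03129436]), 'grip_force': 0.0, 'gripper_width': 0.999450693775881}
```

View pics/top0.png

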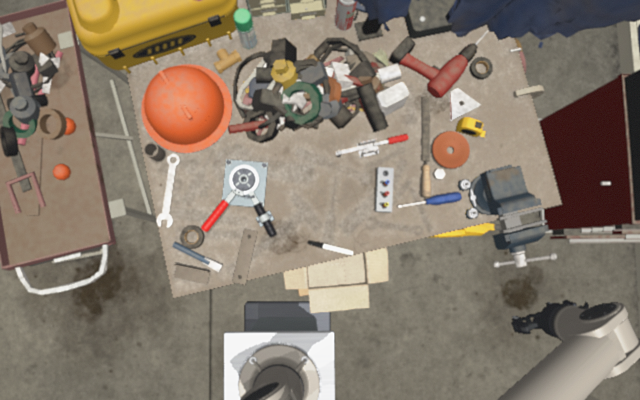

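View pics/side0.png

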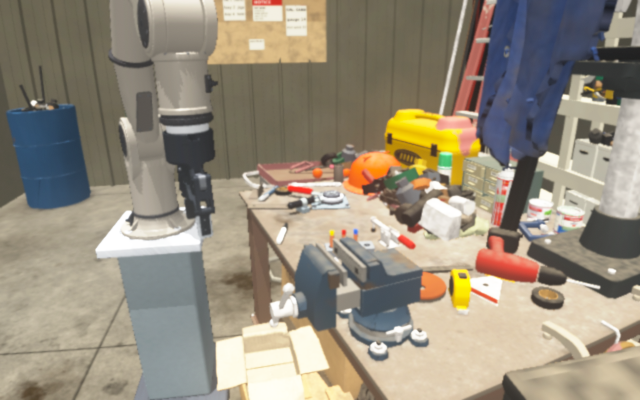

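The top view shows the block at about (384,189) with three contacts. The crimper head is at about (244,180), its red sleeve at about (216,217) and its black one at about (264,220). The tape roll is at (192,236) and the screwdriver at (430,200). I'll enlarge these areas and localise them.

```bash
python3 - <<'E'
from h import *
im=cv2.imread('pics/top0.png')
a=cv2.resize(im[155:245,175:285],None,fx=5,fy=5,interpolation=cv2.INTER_CUBIC)
b=cv2.resize(im[160:220,365:405],None,fx=7.5,fy=7.5,interpolation=cv2.INTER_CUBIC)[:450,:250]
b=cv2.resize(im[160:220,367:401],(255,450),interpolation=cv2.INTER_CUBIC)
cv2.imwrite('pics/c0.png',np.hstack([a,b][:1]+[b]))
print('block',onz('top',[[384,189]],26),'head',onz('top',[[243.5,180]],40))
print('red',onz('top',[[216,217]],32),'black',onz('top',[[264,220]],32))
E
```

```text
block [[ 563.01286344 -308.57373046   26.        ]] head [[589.10557699 100.02491699  40.        ]]
red [[483.02791621 179.55425296  32.        ]] black [[473.70405245  41.21458013  32.        ]]
```

View pics/c0.png

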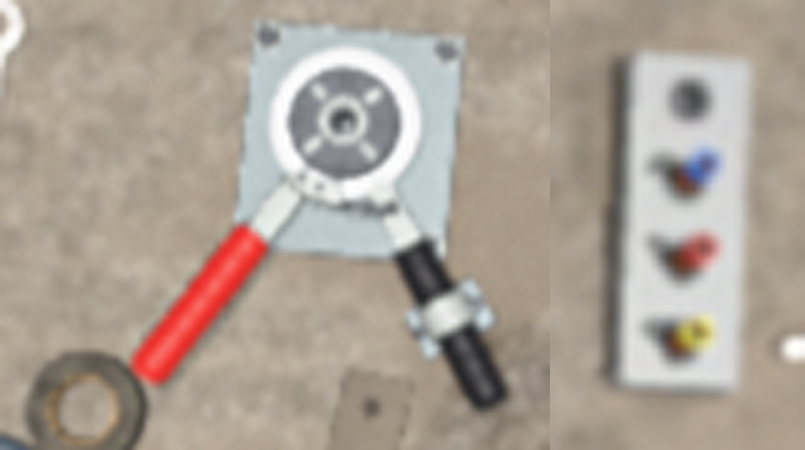

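Blue sits in the second hole from the far end. I'll compute poses and the move needed.

```bash
python3 - <<'E'
from h import *
f=lambda x,y:[367+(x-550)/7.5,160+y/7.5]
g=lambda x,y:[175+x/5,155+y/5]
e=onz('top',[f(750,62),f(738,385)],26); d=e[0]-e[1]; print('block yaw',np.arctan2(d[1],d[0]))
print('blue',onz('top',[f(705,165)],72),'red',onz('top',[f(700,250)],72),'yel',onz('top',[f(694,333)],72),'hole',onz('top',[f(690,98)],26))
b=onz('top',[g(344,120)],40); print('bore',b)
r=onz('top',[g(250,240),g(150,368)],32);print('sleeve ends',r,np.hypot(*(r-b)[:,:2].T)); 
k=onz('top',[g(415,250),g(488,392)],32)
for q in(r,k): v=q.mean(0)-b[0]; print(np.arctan2(v[1],v[0]))
print('tape',onz('top',[g(86,408)],19))
E
```

```text
block yaw -0.05838828272872113
blue [[ 577.43502789 -311.96400538   72.        ]] red [[ 545.08685309 -309.40631013   72.        ]] yel [[ 513.64256693 -306.50840386   72.        ]] hole [[ 610.13797897 -314.43496812   26.        ]]
bore [[592.01404562  99.18197013  40.        ]]
sleeve ends [[523.43094109 154.01189945  32.        ]
 [449.7447393  210.85448701  32.        ]] [ 87.80639712 180.86267317]
2.4731863303327186
-2.6528527928220536
tape [[427.2355282  250.43602265  19.        ]]
```

Call:
apply_moves --pt "0.2 0.19 0 0 0 -0.07" --pt "0.2 0.19 0 0 0 -0.07" --pt "0.2 0.19 0 0 0 -0.07" --pt "0.2 0.19 0 0 0 -0.05" --pt "0.2 0.19 0 0 0 0" --pt "0.2 0.19 0 0 0 0" --pt "0.2 0.19 0 0 0 0" --pt "0.2 0.19 0 0 0 0" --pt "0 0 0 0 0 0" --pt "0 0 0 0 0 0" --grip -1

```text
time_s: 0.93
ee_pos: [473.1, -402.1, 230.8]
orientation: [1.0, -0.028, 0.0, -0.001]
force: [-0.4, -0.1, -0.4]
gripper_width: 1.0
grip_force: 0.0
```

Call:
apply_moves --pt "0.13 0.11 0 0 0 0" --pt "0.13 0.11 0 0 0 0" --pt "0.13 0.115 -0.1 0 0 0" --pt "0.13 0.115 -0.1 0 0 0" --pt "0 0 -0.1 0 0 0" --pt "0 0 0 0 0 0" --pt "0 0 0 0 0 0"

```text
time_s: 1.52
ee_pos: [572.5, -316.9, 170.0]
orientation: [0.999, -0.032, -0.002, 0.0]
force: [-0.1, -0.6, 0.0]
gripper_width: 1.005
grip_force: 0.0
```

```bash
python3 - <<'E'
from h import *
o,im=snap('wrist','w1.png'); print(o['ee_pos'],o['orientation'])
hsv=cv2.cvtColor(im,cv2.COLOR_RGB2HSV)
for n,lo,hi in(('b',105,130),('y',22,35),('r',0,8)):
    m=cv2.inRange(hsv,(lo,130,60),(hi,255,255)); k,l,s,c=cv2.connectedComponentsWithStats(m)
    for i in range(1,k):
        if s[i,4]>60: print(n,s[i],c[i].round(1),onz('wrist',[c[i]],67,o).round(1))
E
```

```text
[ 572.48008506 -316.8815281   170.02884243] [ 9.99478513e-01 -3.22379592e-02 -1.84828067e-03  9.33787157e-06]
b [306 183  12  15  77] [311.8 189.2] [[ 579.4 -310.6   67. ]]
b [448 184  78  20 489] [484.8 193.5] [[ 565.5 -463.2   67. ]]
b [428 201  22  19 137] [438.4 209.5] [[ 553.1 -422.3   67. ]]
y [575   0  53   9 285] [603.4   3.2] [[ 714.7 -545.1   67. ]]
y [307 248  12  15 125] [312.8 254.8] [[ 515.1 -306.9   67. ]]
r [ 310    2   77   46 2112] [348.3  24.1] [[ 705.6 -346.8   67. ]]
r [307 215  12  18 152] [312.5 223.5] [[ 547.1 -308.9   67. ]]
```

View pics/w1.png

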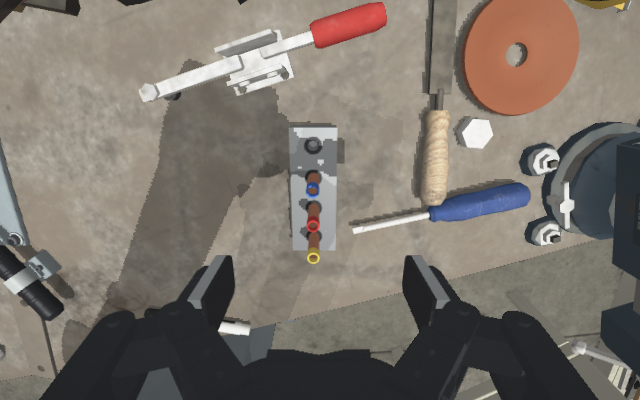

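The wrist view shows blue at (312,188), second hole, with the screwdriver tip at (355,230). The top and wrist estimates agree to 2 mm. I'll half close, come nearer and check again.

Call:
apply_moves --pt "0.033 0.028 -0.1 0 0 0" --pt "0 0 -0.1 0 0 0" --pt "0 0 -0.1 0 0 0" --pt "0 0 0 0 0 0" --pt "0 0 0 0 0 0" --pt "0 0 0 0 0 0" --grip 0.0

```text
time_s: 2.07
ee_pos: [581.4, -311.8, 113.4]
orientation: [0.999, -0.032, 0.001, 0.001]
force: [1.1, 0.5, 0.5]
gripper_width: 0.498
grip_force: 0.0
```

```bash
cat >> h.py <<'E'
def bands(f):
    o,im=snap('wrist',f); print(o['ee_pos'],o['orientation'],o['gripper_width'])
    hsv=cv2.cvtColor(im,cv2.COLOR_RGB2HSV)
    for n,lo,hi in(('b',105,130),('y',22,35),('r',0,8)):
        m=cv2.inRange(hsv,(lo,130,60),(hi,255,255)); k,l,s,c=cv2.connectedComponentsWithStats(m)
        for i in range(1,k):
            if 60<s[i,4]<1500 and abs(c[i][0]-315)<60: print(n,s[i],c[i].round(1),onz('wrist',[c[i]],68,o).round(1))
E
python3 - <<'E'
from h import *
bands('w2.png')
im=cv2.imread('pics/w2.png'); cv2.imwrite('pics/w2c.png',cv2.resize(im[120:400,220:420],None,fx=2,fy=2))
E
```

```text
[ 581.40285358 -311.7820635   113.42599129] [ 9.99475481e-01 -3.23527393e-02  1.17360777e-03  8.28608062e-04] 0.49822172811035625
b [311 217  16  20 184] [318.7 226.1] [[ 579.1 -310.9   68. ]]
y [312 293  15  20 223] [319.  302.4] [[ 515.5 -307.    68. ]]
r [311 256  17  22 271] [318.7 266.6] [[ 547.  -308.8   68. ]]
```

View pics/w2c.png

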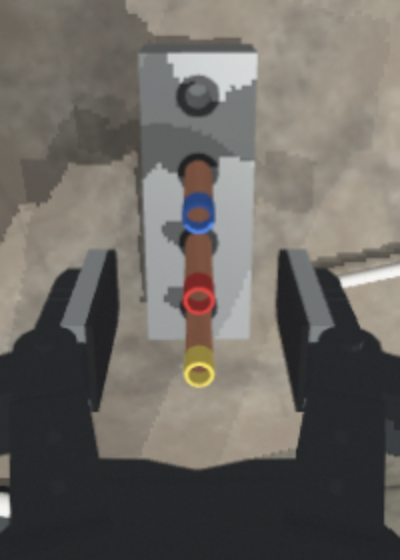

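Blue is at crop (199,213), well centred between the pads. I'll descend to TCP z≈46 and then close.

Call:
apply_moves --pt "-0.011 0.004 -0.08 0 0 0" --pt "0 0 -0.08 0 0 0" --pt "0 0 -0.08 0 0 0" --pt "0 0 -0.05 0 0 0" --pt "0 0 -0.04 0 0 0" --pt "0 0 0 0 0 0" --pt "0 0 0 0 0 0"

```text
time_s: 2.7
ee_pos: [579.2, -309.3, 45.8]
orientation: [1.0, -0.031, 0.0, 0.0]
force: [0.4, 0.1, 0.5]
gripper_width: 0.505
grip_force: 0.0
```

Call:
apply_moves --pt "0 0 0 0 0 0" --pt "0 0 0 0 0 0" --pt "0 0 0 0 0 0" --pt "0 0 0 0 0 0" --pt "0 0 0 0 0 0" --pt "0 0 0 0 0 0" --pt "0 0 0 0 0 0" --pt "0 0 0 0 0 0" --grip 1.0

```text
time_s: 3.37
ee_pos: [579.4, -310.4, 46.1]
orientation: [0.999, -0.032, 0.001, 0.001]
force: [-0.4, -4.4, 6.1]
gripper_width: 0.097
grip_force: 58.8
```

Call:
apply_moves --pt "0 0 0.03 0 0 0" --pt "0 0 0.06 0 0 0" --pt "0 0 0.1 0 0 0" --pt "0 0 0.15 0 0 0" --pt "0 0 0.15 0 0 0" --pt "0 0 0.11 0 0 0" --pt "0 0 0 0 0 0" --pt "0 0 0 0 0 0"

```text
time_s: 4.03
ee_pos: [579.4, -307.9, 166.0]
orientation: [1.0, -0.031, 0.001, -0.0]
force: [0.1, 0.6, -1.2]
gripper_width: 0.099
grip_force: 58.7
```

```bash
python3 - <<'E'
from h import *
bands('w3.png')
im=cv2.imread('pics/w3.png'); cv2.imwrite('pics/w3c.png',cv2.resize(im[120:400,220:420],None,fx=2,fy=2))
E
```

```text
[ 579.37671531 -307.85852036  166.0466697 ] [ 9.99525492e-01 -3.07933585e-02  6.04817792e-04 -4.40842019e-04] 0.09892879136091616
b [309 264  19  31 443] [318.3 278.8] [[ 499.4 -301.7   68. ]]
```

View pics/w3c.png

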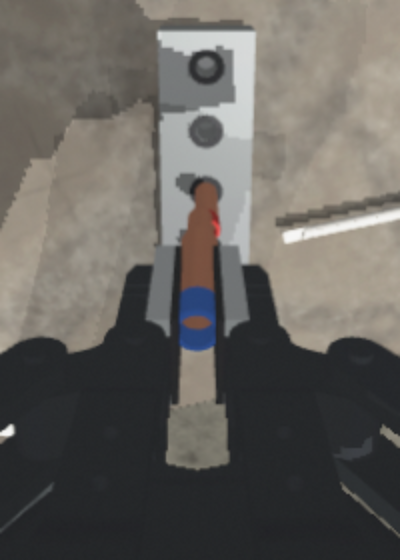

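The contact is lifted, with the rim at crop (197,323) and the pin tip near (207,188). I'll check its tilt by casting both ends onto their heights.

```bash
python3 - <<'E'
from h import *
im=cv2.cvtColor(cv2.imread('pics/w3.png'),cv2.COLOR_BGR2RGB).copy(); h=cv2.cvtColor(im,cv2.COLOR_RGB2HSV)
o=bot.get_obs(); tz=o['ee_pos'][2]
m=cv2.inRange(h,(0,90,40),(14,200,190))
for y in range(206,262,6):
    x=np.nonzero(m[y,300:340])[0]+300; print(y,x.min() if len(x) else 0,x.max() if len(x) else 0,end=' | ')
print(o['ee_pos'])
print(onz('wrist',[[318.3,281.5]],tz+26,o),onz('wrist',[[323.0,214]],tz-40,o))
# pixel of vertical line below TCP: check pads
R=Ro.from_quat(o['orientation']).as_matrix();print(R[:,2])
E
```

```text
206 0 0 | 212 319 325 | 218 318 328 | 224 318 327 | 230 314 328 | 236 313 328 | 242 311 328 | 248 311 326 | 254 311 326 | 260 310 326 | [ 578.45558908 -307.6941587   164.55418311]
[[ 579.80267496 -306.70650643  190.55418311]] [[ 587.01441547 -310.18869941  124.55418311]]
[-0.00118921  0.00162037 -0.99999798]
```

```bash
python3 - <<'E'
from h import *
o2=dict(ee_pos=np.array([581.4,-311.78,113.43]),orientation=np.array([9.99475481e-01,-3.23527393e-02,1.17360777e-03,8.28608062e-04]))
print('w2 rim,base',onz('wrist',[[319.3,226.5]],72,o2).round(1),'holes',onz('wrist',[[319,168]],26,o2).round(1),onz('wrist',[[319.3,204]],26,o2).round(1))
o3=dict(ee_pos=np.array([579.38,-307.86,166.05]),orientation=np.array([9.99525492e-01,-3.07933585e-02,6.04817792e-04,-4.40842019e-04]))
print('w3 holes',onz('wrist',[[323,153.7],[323,185.5]],26,o3).round(1))
print('rim,shoulder-ish,tip',onz('wrist',[[318.5,281]],192,o3).round(1),onz('wrist',[[321,230]],146,o3).round(1),onz('wrist',[[322.5,216]],126,o3).round(1))
E
```

```text
w2 rim,base [[ 580.6 -311.4   72. ]] holes [[ 610.7 -313.3   26. ]] [[ 580.4 -311.6   26. ]]
w3 holes [[ 610.5 -313.1   26. ]
 [ 578.8 -311.3   26. ]]
rim,shoulder-ish,tip [[ 580.9 -307.   192. ]] [[ 585.6 -308.8  146. ]] [[ 586.6 -310.   126. ]]
```

```bash
python3 - <<'E'
from h import *
o3=dict(ee_pos=np.array([579.38,-307.86,166.05]),orientation=np.array([9.99525492e-01,-3.07933585e-02,6.04817792e-04,-4.40842019e-04]))
print('rim',onz('wrist',[[318.2,294.5]],192,o3)+[5.5,0,0],'sh',onz('wrist',[[320.5,228.5]],146,o3)-[5.5,0,0],'tip',onz('wrist',[[322.3,211]],126,o3)-[2.7,0,0])
im=cv2.imread('pics/w3.png'); cv2.imwrite('pics/w3d.png',cv2.resize(im[200:300,290:350],None,fx=6,fy=6,interpolation=cv2.INTER_NEAREST))
E
```

```text
rim [[ 578.9275027  -306.35242973  192.        ]] sh [[ 581.14130802 -308.51501     146.        ]] tip [[ 587.46595498 -310.04395619  126.        ]]
```

View pics/w3d.png

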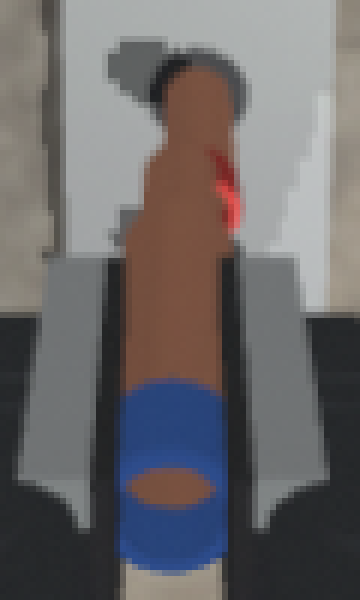

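The apparent tip was the red contact behind. Blue's own pin tip is at about (319.5,225) and its rim centre at about (318.8,285.5), so I'll recompute.

```bash
python3 - <<'E'
from h import *
o3=dict(ee_pos=np.array([579.38,-307.86,166.05]),orientation=np.array([9.99525492e-01,-3.07933585e-02,6.04817792e-04,-4.40842019e-04]))
print('rim',onz('wrist',[[318.8,285.5]],192,o3),'tip',onz('wrist',[[319.6,225]],126,o3)-[2.7,0,0])
o=bot.get_obs();print(o['ee_pos'],o['joint_pos'])
E
```

```text
rim [[ 578.42595538 -306.94595599  192.        ]] tip [[ 577.5089003  -307.64473285  126.        ]]
[ 578.45558908 -307.6941587   164.55418311] [ 0.41689428  0.50960693 -0.03145644  1.66450096  0.01733737  0.96948111
 -1.25287421]
```

The contact hangs upright. Next I'll carry it to the crimper.

Call:
apply_moves --pt "0.006 0.08 0 0 0 0" --pt "0.006 0.15 0 0 0 0" --pt "0.006 0.17 0 0 0 0" --pt "0.006 0.17 0 0 0 0" --pt "0.006 0.17 0 0 0 0" --pt "0.006 0.17 0 0 0 0" --pt "0.006 0.17 0 0 0 0" --pt "0.006 0.17 0 0 0 0" --pt "0.006 0.17 0 0 0 0" --pt "0.006 0.17 0 0 0 0" --pt "0.006 0.15 0 0 0 0" --pt "0 0.08 0 0 0 0"

```text
time_s: 5.08
ee_pos: [590.1, 60.5, 163.2]
orientation: [1.0, -0.029, -0.002, -0.001]
force: [0.0, -0.3, -0.7]
gripper_width: 0.097
grip_force: 58.7
```

Call:
apply_moves --pt "0 0.06 -0.03 0 0 0" --pt "0 0.06 -0.03 0 0 0" --pt "0 0 -0.03 0 0 0" --pt "0 0 0 0 0 0" --pt "0 0 0 0 0 0"

```text
time_s: 5.5
ee_pos: [591.4, 77.0, 146.1]
orientation: [0.999, -0.032, -0.001, 0.001]
force: [-0.4, -0.8, 0.5]
gripper_width: 0.094
grip_force: 58.7
```

```bash
python3 - <<'E'
from h import *
o,im=snap('wrist','w4.png'); print(o['ee_pos'],o['orientation'])
im=cv2.imread('pics/w4.png'); cv2.imwrite('pics/w4c.png',cv2.resize(im[100:300,210:430],None,fx=3,fy=3,interpolation=cv2.INTER_NEAREST))
o=bot.get_obs();print(o['ee_pos'])
E
```

```text
[591.43344153  76.98443465 146.09472529] [ 9.99478410e-01 -3.22669222e-02 -1.10612447e-03  7.28622331e-04]
[591.90559727  76.89126737 146.69903222]
```

View pics/w4c.png

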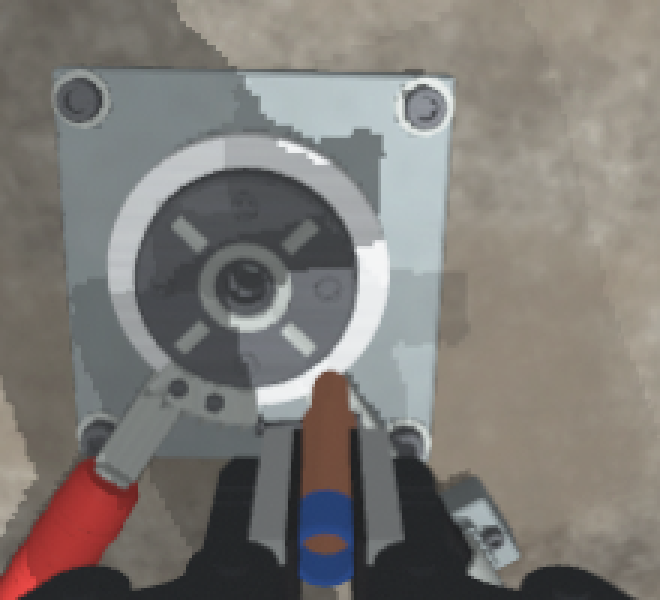

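The bore is at about px (292,194.3), the pin tip edge at (320.2,224), and the rim centre at about (318.8,285.5). The contact is upright.

```bash
python3 - <<'E'
from h import *
o=dict(ee_pos=np.array([591.43,76.98,146.09]),orientation=np.array([ 9.99478410e-01,-3.22669222e-02,-1.10612447e-03,7.28622331e-04]))
b=onz('wrist',[[292.2,194.3]],40,o)[0]; t=onz('wrist',[[320.2,224]],106.1,o)[0]-[2.7,0,0]; r=onz('wrist',[[318.8,285.7]],172.1,o)[0]
print('bore',b,'tip',t,'rim',r,'move',b-t,b-r,'bore-tcp',b-o['ee_pos'])
im=cv2.imread('pics/w4.png'); 
# dark bore + white ring centroid
g=cv2.cvtColor(im,cv2.COLOR_BGR2GRAY); print(g[180:208:2,278:308:2])
print(np.degrees(Ro.from_quat(o['orientation']).as_matrix()[:,2]))
E
```

```text
bore [593.98296298 100.83842664  40.        ] tip [590.14626969  76.64877956 106.1       ] rim [590.49445849  77.95504175 172.1       ] move [  3.83669329  24.18964708 -66.1       ] [   3.48850449   22.88338488 -132.1       ] bore-tcp [   2.55296298   23.85842664 -106.09      ]
[[131  80  78  72  66  67  76  75  69  66  66  66  66  85 110]
 [ 92  72  73  82 102 112 112 111 110  99  82  64  64  85 112]
 [ 73  69 106 115 114 115 114 115 115 114 114 102  69  67  87]
 [ 67 106 112 112 106  89  73  80  87 106 113 114 106  68  66]
 [ 94 110 109  91  61  58  64  79  69  62  88 110 111  96  64]
 [112 112  99  60  63  57  60  65  83  64  60  96 112 112 109]
 [112 111  70  60  74  62  58  58  58  57  72  69 111 113 160]
 [112 108  63  61  73  82  57  59  59  58  72  71 118 127 179]
 [113 109  63  63  65  84  88  71  65  67  71  84 151 198 183]
 [119 113  73  66  69  58  89  89  65  58  79  89 169 197 181]
 [131 130 113  67  94  74  58  57  61  81  87 112 194 199 134]
 [118 127 124  98  76  94  96  94  96  89 101 155 193 189 105]
 [ 77 123 126 123 122 123  99  94 104 131 165 202 189 156 110]
 [ 74  81 120 129 154 194 187 187 189 201 209 209 169 110 109]]
[ -0.12938051  -0.07936051 -57.29557847]
```

Call:
apply_moves --pt "0.009 0.04 -0.03 0 0 0" --pt "0.0095 0.04 -0.05 0 0 0" --pt "0 0.04 -0.05 0 0 0" --pt "0 0 -0.05 0 0 0" --pt "0 0 -0.05 0 0 0" --pt "0 0 -0.03 0 0 0" --pt "0 0 0 0 0 0" --pt "0 0 0 0 0 0" --pt "0 0 0 0 0 0"

```text
time_s: 6.3
ee_pos: [596.1, 102.6, 95.6]
orientation: [1.0, -0.032, 0.0, 0.0]
force: [-0.6, -0.3, 0.3]
gripper_width: 0.095
grip_force: 58.7
```

```bash
python3 - <<'E'
from h import *
o,im=snap('wrist','w5.png'); print(repr(o['ee_pos']),repr(o['orientation']))
im=cv2.imread('pics/w5.png'); cv2.imwrite('pics/w5c.png',cv2.resize(im[180:300,260:380],None,fx=5,fy=5,interpolation=cv2.INTER_NEAREST))
E
```

```text
array([596.12300636, 102.58204556,  95.61147782]) array([ 9.99500531e-01, -3.16005591e-02,  3.03520309e-04,  3.20156112e-05])
```

View pics/w5c.png

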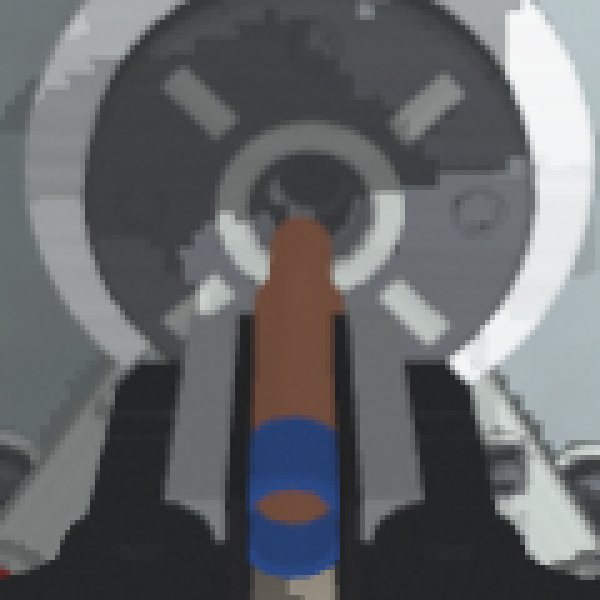

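The mouth centre is at px (322.2,221.6) and the pin tip edge at (320.4,223).

```bash
python3 - <<'E'
from h import *
o=dict(ee_pos=np.array([596.12,102.58,95.61]),orientation=np.array([9.99500531e-01,-3.16005591e-02,3.03520309e-04,3.20156112e-05]))
b=onz('wrist',[[322.2,221.6]],40,o)[0]
for zz in(40,39,41): t=onz('wrist',[[320.4,223]],95.61-zz,o)[0]-[2.7,0,0]; print(b-t)
r=onz('wrist',[[318.8,285.7]],121.6,o)[0]; print(b,t,r,b-r)
print(bot.get_obs()['ee_pos'])
E
```

```text
[ -3.00596291  -1.06466312 -15.61      ]
[ -3.43679647  -1.04483673 -16.61      ]
[ -2.57512935  -1.0844895  -14.61      ]
[592.66500772 101.06097875  40.        ] [595.24013707 102.14546825  54.61      ] [595.10200098 103.52240428 121.6       ] [ -2.43699326  -2.46142554 -81.6       ]
[596.26139559 102.75939623  95.83409264]
```

Call:
apply_moves --pt "-0.0135 -0.0065 0 0 0 0" --pt "0 0 -0.03 0 0 0" --pt "0 0 -0.03 0 0 0" --pt "0 0 -0.03 0 0 0" --pt "0 0 0 0 0 0" --pt "0 0 0 0 0 0"

```text
time_s: 6.85
ee_pos: [592.6, 101.5, 76.5]
orientation: [1.0, -0.031, -0.001, 0.0]
force: [1.7, 0.3, 0.1]
gripper_width: 0.099
grip_force: 58.7
```

Call:
apply_moves --pt "0 0 -0.02 0 0 0" --pt "0 0 -0.02 0 0 0" --pt "0 0 0 0 0 0" --pt "0 0 0 0 0 0"

```text
time_s: 7.18
ee_pos: [592.8, 101.6, 69.0]
orientation: [1.0, -0.031, -0.0, 0.0]
force: [0.7, -1.1, -0.9]
gripper_width: 0.097
grip_force: 58.7
```

Call:
apply_moves --pt "0 0 -0.02 0 0 0" --pt "0 0 -0.02 0 0 0" --pt "0 0 0 0 0 0" --pt "0 0 0 0 0 0"

```text
time_s: 7.52
ee_pos: [592.9, 101.6, 61.0]
orientation: [1.0, -0.031, -0.0, 0.0]
force: [0.1, 0.1, -1.0]
gripper_width: 0.097
grip_force: 58.7
```

Call:
apply_moves --pt "0 0 -0.015 0 0 0" --pt "0 0 -0.015 0 0 0" --pt "0 0 -0.01 0 0 0" --pt "0 0 0 0 0 0" --pt "0 0 0 0 0 0"

```text
time_s: 7.93
ee_pos: [592.9, 101.6, 53.1]
orientation: [1.0, -0.031, -0.0, 0.0]
force: [-0.5, 0.3, 0.5]
gripper_width: 0.097
grip_force: 58.7
```

Call:
apply_moves --pt "0 0 -0.01 0 0 0" --pt "0 0 -0.01 0 0 0" --pt "0 0 -0.005 0 0 0" --pt "0 0 0 0 0 0" --pt "0 0 0 0 0 0"

```text
time_s: 8.35
ee_pos: [593.4, 101.7, 49.0]
orientation: [1.0, -0.031, 0.0, -0.0]
force: [-0.9, -1.7, 5.1]
gripper_width: 0.091
grip_force: 59.4
```

It's seating at the expected height, so I'll press a little more and release.

Call:
apply_moves --pt "0 0 -0.006 0 0 0" --pt "0 0 0 0 0 0" --pt "0 0 0 0 0 0"

```text
time_s: 8.6
ee_pos: [593.7, 101.7, 48.5]
orientation: [1.0, -0.031, 0.001, -0.0]
force: [-3.1, -1.2, 11.5]
gripper_width: 0.094
grip_force: 60.1
```

Call:
apply_moves --pt "0 0 0 0 0 0" --pt "0 0 0 0 0 0" --pt "0 0 0 0 0 0" --pt "0 0 0 0 0 0" --pt "0 0 0 0 0 0" --grip -0.3

```text
time_s: 9.02
ee_pos: [592.9, 101.6, 46.9]
orientation: [1.0, -0.031, -0.0, 0.0]
force: [-0.1, 0.0, -0.0]
gripper_width: 0.65
grip_force: 0.0
```

Call:
apply_moves --pt "0 0 0.08 0 0 0" --pt "0 0 0.12 0 0 0" --pt "0 0 0.12 0 0 0" --pt "0 0 0.12 0 0 0" --pt "0 0 0.06 0 0 0" --pt "0 0 0 0 0 0" --pt "0 0 0 0 0 0"

```text
time_s: 9.6
ee_pos: [593.1, 101.6, 147.0]
orientation: [1.0, -0.031, 0.0, -0.0]
force: [-0.9, -0.4, -0.6]
gripper_width: 0.655
grip_force: 0.0
```

```bash
python3 - <<'E'
from h import *
bands('w6.png'); print(bot.get_obs()['joint_pos'])
im=cv2.imread('pics/w6.png'); cv2.imwrite('pics/w6c.png',im[90:400,100:460])
E
```

```text
[593.12517807 101.60277514 147.01623738] [ 9.99509380e-01 -3.13191449e-02  3.28388718e-04 -4.86868849e-05] 0.6554881997433228
b [313 199  14  18 125] [319.3 207.3] [[592.2 101.9  68. ]]
r [265 254  16  36 246] [271.2 270.1] [[537.1 147.1  68. ]]
[-0.17239437  0.45304082 -0.13175375  1.80870888  0.07427826  0.88606914
 -1.97156134]
```

View pics/w6c.png

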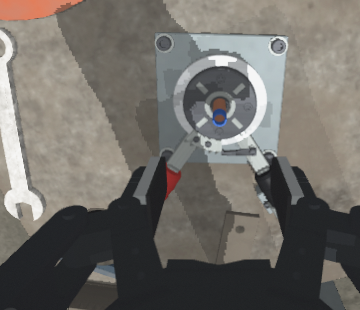

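The contact stands home in the bore, with its blue rim at crop (219,118) and no lean. Next I'll go above the red sleeve and turn the jaws across it.

Call:
apply_moves --pt "-0.06 0.045 0 0 0 -0.055" --pt "-0.08 0.061 0 0 0 -0.055" --pt "-0.08 0.061 0 0 0 -0.055" --pt "-0.08 0.061 0 0 0 -0.055" --pt "-0.08 0.061 0 0 0 -0.055" --pt "-0.08 0.061 0 0 0 -0.055" --pt "-0.0725 0.057 0 0 0 -0.056" --pt "0 0 0 0 0 0" --pt "0 0 0 0 0 0" --pt "0 0 0 0 0 0" --grip -0.6

```text
time_s: 10.48
ee_pos: [486.6, 182.3, 146.2]
orientation: [0.945, -0.328, -0.0, 0.001]
force: [1.0, -0.6, 0.6]
gripper_width: 0.801
grip_force: 0.0
```

```bash
cat >> h.py <<'E'
def red(f,B=(592.7,101.0)):
    o,im=snap('wrist',f); hsv=cv2.cvtColor(im,cv2.COLOR_RGB2HSV)
    m=cv2.inRange(hsv,(0,150,80),(6,255,255))|cv2.inRange(hsv,(174,150,80),(180,255,255)); m=cv2.morphologyEx(m,cv2.MORPH_OPEN,np.ones((5,5)))
    k,l,s,c=cv2.connectedComponentsWithStats(m); print(o['ee_pos'],o['orientation'],o['joint_pos'].round(2))
    R=Ro.from_quat(o['orientation']).as_matrix(); print('tool x yaw',np.arctan2(R[1,0],R[0,0]))
    for i in range(1,k):
        if s[i,4]<300: continue
        ct=max(cv2.findContours((l==i).astype('uint8'),0,2)[0],key=len); q=cv2.minAreaRect(ct); p=cv2.boxPoints(q)
        w=onz('wrist',p,32,o); e=sorted([((w[j]+w[(j+1)%4])/2,np.linalg.norm(w[j]-w[(j+1)%4])) for j in range(4)],key=lambda a:a[1])[:2]
        print(s[i],q,[ (a.round(1),round(b,1)) for a,b in e]); v=(e[0][0]+e[1][0])/2-[*B,32]; d=e[0][0]-e[1][0]; print('mid az',np.arctan2(v[1],v[0]),'r',np.hypot(*v[:2]),'axis az',np.arctan2(d[1],d[0]))
E
python3 - <<'E'
from h import *
red('w7.png')
E
```

```text
[486.59738017 182.28770408 146.18914984] [ 9.44791013e-01 -3.27672591e-01 -3.21546488e-04  7.14881799e-04] [-0.44  0.33 -0.04  2.    0.02  0.81 -2.74]
tool x yaw -0.6676785394672229
[ 303  136   27  113 2780] ((316.0, 192.0), (112.0, 26.0), 90.0) [(array([527.8, 153. ,  32. ]), np.float64(22.3)), (array([443.8, 219.7,  32. ]), np.float64(25.3))]
mid az 2.467697876081549 r 136.81145598855827 axis az -0.6709553904886774
```

The sleeve axis matches the tool yaw, with a lateral offset of about 2.7 mm. I'll correct, descend and pinch.

Call:
apply_moves --pt "0.008 0.0105 -0.08 0 0 0" --pt "0 0 -0.12 0 0 0" --pt "0 0 -0.12 0 0 0" --pt "0 0 -0.12 0 0 0" --pt "0 0 -0.12 0 0 0" --pt "0 0 -0.07 0 0 0" --pt "0 0 -0.03 0 0 0" --pt "0 0 0 0 0 0" --pt "0 0 0 0 0 0"

```text
time_s: 11.28
ee_pos: [488.8, 184.6, 15.2]
orientation: [0.944, -0.329, 0.0, 0.0]
force: [0.2, 0.1, 0.5]
gripper_width: 0.803
grip_force: 0.0
```

Call:
apply_moves --pt "0 0 0 0 0 0" --pt "0 0 0 0 0 0" --pt "0 0 0 0 0 0" --pt "0 0 0 0 0 0" --pt "0 0 0 0 0 0" --pt "0 0 0 0 0 0" --pt "0 0 0 0 0 0" --grip 1.0

```text
time_s: 11.87
ee_pos: [487.7, 184.1, 16.0]
orientation: [0.945, -0.328, -0.0, 0.001]
force: [-3.4, -3.5, 10.2]
gripper_width: 0.259
grip_force: 58.2
```

The sleeve is gripped. I'll work out the arc steps.

```bash
python3 - <<'E'
import numpy as np
B=np.array([592.7,101.]);r=134;a0=2.472
P=lambda t:B+r*np.array([np.cos(a0+t),np.sin(a0+t)])
for t in np.arange(0,.48,.02):
    print(round(t,2),((P(t+.02)-P(t))/200).round(4),P(t).round(1))
print(.02/(np.pi/2))
E
```

```text
0.0 [-0.0082 -0.0106] [487.6 184.2]
0.02 [-0.008  -0.0108] [486.  182.1]
0.04 [-0.0078 -0.0109] [484.4 179.9]
0.06 [-0.0076 -0.0111] [482.8 177.7]
0.08 [-0.0073 -0.0112] [481.3 175.5]
0.1 [-0.0071 -0.0114] [479.9 173.3]
0.12 [-0.0069 -0.0115] [478.4 171. ]
0.14 [-0.0067 -0.0116] [477.1 168.7]
0.16 [-0.0064 -0.0118] [475.7 166.4]
0.18 [-0.0062 -0.0119] [474.4 164. ]
0.2 [-0.0059 -0.012 ] [473.2 161.6]
0.22 [-0.0057 -0.0121] [472.  159.2]
0.24 [-0.0055 -0.0122] [470.9 156.8]
0.26 [-0.0052 -0.0123] [469.8 154.4]
0.28 [-0.005  -0.0124] [468.7 151.9]
0.3 [-0.0047 -0.0125] [467.7 149.4]
0.32 [-0.0045 -0.0126] [466.8 146.9]
0.34 [-0.0042 -0.0127] [465.9 144.4]
0.36 [-0.004  -0.0128] [465.1 141.8]
0.38 [-0.0037 -0.0129] [464.3 139.3]
0.4 [-0.0034 -0.013 ] [463.5 136.7]
0.42 [-0.0032 -0.013 ] [462.9 134.1]
0.44 [-0.0029 -0.0131] [462.2 131.5]
0.46 [-0.0027 -0.0131] [461.6 128.9]
0.012732395447351628
```

Call:
apply_moves --pt "-0.0082 -0.0106 0 0 0 0.0127" --pt "-0.008 -0.0108 0 0 0 0.0127" --pt "-0.0078 -0.0109 0 0 0 0.0127" --pt "-0.0076 -0.0111 0 0 0 0.0127" --pt "-0.0073 -0.0112 0 0 0 0.0127" --pt "-0.0071 -0.0114 0 0 0 0.0127" --pt "0 0 0 0 0 0" --pt "0 0 0 0 0 0"

```text
time_s: 12.53
ee_pos: [479.8, 173.0, 16.1]
orientation: [0.962, -0.271, 0.001, -0.001]
force: [-0.5, 3.0, 10.0]
gripper_width: 0.261
grip_force: 59.5
```

Call:
apply_moves --pt "-0.0069 -0.0115 0 0 0 0.0127" --pt "-0.0067 -0.0116 0 0 0 0.0127" --pt "0 0 0 0 0 0"

```text
time_s: 12.78
ee_pos: [476.3, 167.2, 15.9]
orientation: [0.968, -0.252, 0.0, -0.0]
force: [-3.4, -0.7, 12.9]
gripper_width: 0.26
grip_force: 59.5
```

Call:
apply_moves --pt "-0.0032 -0.0059 0 0 0 0.0064" --pt "0 0 0 0 0 0"

```text
time_s: 12.95
ee_pos: [475.6, 166.1, 16.0]
orientation: [0.969, -0.247, 0.0, -0.0]
force: [-3.7, 1.4, 11.3]
gripper_width: 0.26
grip_force: 59.4
```

Call:
apply_moves --pt "-0.0032 -0.0059 0 0 0 0.0064" --pt "0 0 0 0 0 0"

```text
time_s: 13.12
ee_pos: [475.1, 165.1, 16.0]
orientation: [0.97, -0.242, 0.0, -0.0]
force: [-2.3, 1.7, 11.9]
gripper_width: 0.257
grip_force: 59.4
```

That is click 1: the push fell back at about 0.155, and I'm now at about 0.17. On towards the second.

Call:
apply_moves --pt "-0.0062 -0.0119 0 0 0 0.0127" --pt "-0.0059 -0.012 0 0 0 0.0127" --pt "-0.0057 -0.0121 0 0 0 0.0127" --pt "-0.0055 -0.0122 0 0 0 0.0127" --pt "0 0 0 0 0 0"

```text
time_s: 13.53
ee_pos: [470.9, 156.5, 16.0]
orientation: [0.979, -0.203, 0.001, -0.001]
force: [-1.1, 3.8, 8.5]
gripper_width: 0.26
grip_force: 59.7
```

Call:
apply_moves --pt "-0.0026 -0.0062 0 0 0 0.0064" --pt "0 0 0 0 0 0"

```text
time_s: 13.7
ee_pos: [470.4, 155.5, 16.0]
orientation: [0.98, -0.198, 0.001, -0.001]
force: [-1.8, 4.6, 9.4]
gripper_width: 0.26
grip_force: 59.8
```

Call:
apply_moves --pt "-0.0026 -0.0062 0 0 0 0.0064" --pt "0 0 0 0 0 0"

```text
time_s: 13.87
ee_pos: [470.0, 154.6, 16.0]
orientation: [0.981, -0.193, 0.001, -0.001]
force: [0.5, 5.6, 7.9]
gripper_width: 0.258
grip_force: 59.9
```

Call:
apply_moves --pt "-0.0025 -0.0062 0 0 0 0.0064" --pt "0 0 0 0 0 0"

```text
time_s: 14.03
ee_pos: [468.6, 151.5, 15.9]
orientation: [0.982, -0.188, -0.0, 0.0]
force: [-4.0, -0.9, 14.4]
gripper_width: 0.262
grip_force: 59.6
```

Call:
apply_moves --pt "-0.0025 -0.0062 0 0 0 0.0064" --pt "0 0 0 0 0 0"

```text
time_s: 14.2
ee_pos: [468.1, 150.2, 15.9]
orientation: [0.983, -0.183, 0.0, 0.0]
force: [-2.9, 0.1, 13.2]
gripper_width: 0.258
grip_force: 59.6
```

Click 2 was clear: tangential force rose to about 5.6 N, then dropped to -0.9 N, at about 0.285. Now for the third.

Call:
apply_moves --pt "-0.0047 -0.0125 0 0 0 0.0127" --pt "-0.0045 -0.0126 0 0 0 0.0127" --pt "-0.0042 -0.0127 0 0 0 0.0127" --pt "-0.004 -0.0128 0 0 0 0.0127" --pt "0 0 0 0 0 0"

```text
time_s: 14.62
ee_pos: [465.1, 141.5, 16.0]
orientation: [0.99, -0.144, 0.0, -0.001]
force: [-3.6, 3.8, 10.4]
gripper_width: 0.263
grip_force: 59.9
```

Call:
apply_moves --pt "-0.0019 -0.0064 0 0 0 0.0064" --pt "0 0 0 0 0 0"

```text
time_s: 14.78
ee_pos: [464.8, 140.6, 16.0]
orientation: [0.99, -0.139, 0.001, -0.001]
force: [-3.2, 5.2, 9.7]
gripper_width: 0.257
grip_force: 60.1
```

Call:
apply_moves --pt "-0.0018 -0.0065 0 0 0 0.0064" --pt "0 0 0 0 0 0"

```text
time_s: 14.95
ee_pos: [464.3, 139.1, 15.9]
orientation: [0.991, -0.134, 0.0, -0.001]
force: [-2.8, 5.4, 10.5]
gripper_width: 0.259
grip_force: 60.0
```

Call:
apply_moves --pt "-0.0017 -0.0065 0 0 0 0.0064" --pt "0 0 0 0 0 0"

```text
time_s: 15.12
ee_pos: [464.0, 137.9, 16.0]
orientation: [0.992, -0.129, 0.0, -0.001]
force: [-3.6, 4.9, 10.1]
gripper_width: 0.255
grip_force: 60.1
```

Call:
apply_moves --pt "-0.0017 -0.0065 0 0 0 0.0064" --pt "0 0 0 0 0 0"

```text
time_s: 15.28
ee_pos: [463.7, 136.9, 16.0]
orientation: [0.992, -0.124, 0.0, -0.001]
force: [-2.6, 5.8, 9.6]
gripper_width: 0.258
grip_force: 60.3
```

Call:
apply_moves --pt "-0.0016 -0.0065 0 0 0 0.0064" --pt "0 0 0 0 0 0"

```text
time_s: 15.45
ee_pos: [462.8, 133.7, 15.9]
orientation: [0.993, -0.119, -0.0, 0.0]
force: [-4.1, 0.4, 14.6]
gripper_width: 0.259
grip_force: 59.7
```

Click 3: force dropped from 5.8 to 0.4 N with a 3 mm jump, at about 0.415. I'll add a small margin and hold.

Call:
apply_moves --pt "-0.0016 -0.0065 0 0 0 0.0064" --pt "-0.0015 -0.0065 0 0 0 0.0064" --pt "0 0 0 0 0 0" --pt "0 0 0 0 0 0"

```text
time_s: 15.78
ee_pos: [462.2, 131.5, 15.9]
orientation: [0.994, -0.109, 0.0, -0.0]
force: [-3.7, 1.7, 13.0]
gripper_width: 0.262
grip_force: 59.8
```

```bash
python3 - <<'E'
from h import *
bands('w8.png'); o=bot.get_obs(); p=o['ee_pos']; print(np.arctan2(p[1]-101,p[0]-592.7)-2.472,o['force'],o['grip_force'],bot.get_obs()['time_s'])
E
```

```text
[462.24840207 131.47801821  15.933603  ] [ 9.94013645e-01 -1.09255942e-01  2.97931765e-05 -1.05275507e-04] 0.26242984304503403
0.44033317174298325 [-3.75941298  0.88689119 13.08378422] 59.757261872291565 15.8333
```

```bash
python3 - <<'E'
from h import *
for n in('wrist','top'):
    o,im=snap(n); h=cv2.cvtColor(im,cv2.COLOR_RGB2HSV); m=cv2.inRange(h,(105,110,50),(130,255,255))
    k,l,s,c=cv2.connectedComponentsWithStats(m)
    for i in range(1,k):
        w=onz(n,[c[i]],70,o)[0]
        if s[i,4]>3 and np.hypot(w[0]-592.7,w[1]-101)<40: print(n,s[i],w.round(1))
E
python3 - <<'E'
from h import *
for n in('top','side'):
    o,im=snap(n); p=proj(n,[[592.7,101,40],[592.7,101,70]]); print(n,p.round(1))
    u,v=p[1].round().astype(int); h=cv2.cvtColor(im,cv2.COLOR_RGB2HSV)
    for y in range(v-3,v+9,1): print([tuple(int(q) for q in im[y,x]) for x in range(u-2,u+3)])
E
```

```text
top [[243.2 178.8]
 [241.8 177.3]]
[(167, 170, 173), (151, 155, 162), (172, 179, 187), (191, 199, 204), (185, 190, 188)]
[(137, 148, 174), (125, 136, 168), (158, 172, 208), (188, 206, 232), (196, 205, 209)]
[(118, 139, 188), (101, 103, 146), (121, 127, 171), (139, 159, 206), (155, 165, 179)]
[(126, 145, 194), (106, 99, 135), (108, 105, 137), (95, 114, 165), (106, 111, 135)]
[(145, 160, 194), (101, 111, 160), (92, 109, 162), (82, 104, 170), (98, 86, 114)]
[(174, 182, 193), (101, 114, 152), (79, 93, 143), (88, 89, 143), (112, 80, 92)]
[(196, 202, 198), (131, 134, 139), (95, 87, 98), (102, 78, 89), (123, 98, 90)]
[(208, 214, 208), (170, 173, 169), (138, 137, 132), (141, 133, 129), (155, 150, 146)]
[(185, 189, 186), (190, 196, 192), (196, 200, 197), (200, 204, 200), (206, 210, 206)]
[(150, 153, 156), (173, 176, 176), (191, 195, 195), (192, 196, 195), (192, 196, 194)]
[(136, 138, 144), (142, 145, 151), (153, 157, 160), (149, 153, 156), (147, 150, 154)]
[(137, 138, 145), (138, 141, 146), (136, 140, 145), (135, 138, 144), (136, 138, 145)]
side [[330.7 192.5]
 [330.7 184.6]]
[(240, 232, 224)
[... 311 characters left out ...]
187, 189, 215)]
[(182, 170, 177), (153, 144, 189), (132, 125, 197), (141, 132, 190), (174, 161, 176)]
[(209, 184, 168), (195, 153, 151), (188, 134, 145), (189, 144, 149), (203, 174, 160)]
[(222, 192, 165), (217, 159, 128), (217, 139, 105), (214, 151, 121), (215, 180, 155)]
[(220, 189, 163), (219, 157, 121), (222, 139, 95), (218, 151, 115), (215, 181, 156)]
[(208, 180, 162), (213, 152, 120), (220, 136, 94), (214, 146, 112), (205, 172, 155)]
[(199, 178, 170), (209, 149, 123), (218, 135, 93), (208, 140, 110), (193, 165, 155)]
[(204, 189, 183), (208, 155, 132), (216, 139, 103), (204, 143, 117), (191, 169, 160)]
[(197, 188, 184), (197, 163, 151), (204, 154, 135), (197, 159, 146), (189, 176, 171)]
```

The contact stands upright at the predicted pixel in both views, and its blue band is at the home height. The handle is held at about 0.44 rad, so I'm handing in.

```bash
python3 -c "
from workcell import bot
print(bot.hand_in())"
```

```text
the job is handed in; nothing more can be done
None
```

I handed the job in with the blue contact home and upright in the bore and the red handle closed by three clicks, still gripped at about 0.44 rad; the hand-in returned no verdict.

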